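Close the vacuum marinating box and hold its pump drawn to the ring

TASK

The sprouts are in the vacuum marinating box: swing its lid down shut, press the clamp flap at its front edge fully down against the box so that it hooks the rim, and only then pull the black pump knob straight up against its spring until the dark ring on the pump rod has just come clear of the steel collar. Keep hold of the knob with the ring there, lid and clamp still closed, so that I can check the seal: finish while holding it, do not let it go back. Leave the lemon, the cheese and the spice jar beside the box where they are.

Things in the scene. Friction and masses are not known exactly. Their poses are not given: they have to be found in the camera images.
- box: Clear food box of sprouts with a white rim, 150 (x) x 200 (y) x 100 mm high; grips the worktop and does not shift. Origin at the centre of its underside, z up; -x is its front (clamp side, turned to the right of the robot), +x its rear (hinge side). The rim is 166 x 216 mm outside, its underside 95 mm above the worktop.
- lid (a joint): White lid hinged on the rear rim: angle in rad, 0 = shut, growing as the front edge swings up and back, at most 1.7. Stiff hinge: it stays at any angle; about 1 to 3 N at its front edge swings it down, pushed on its top side (while open, that faces up and to the box's rear). Shut, its top is 107 mm above the worktop (110 inside a 15 mm border). The clamp locks it shut.
- lid_hinge (a point): Point on the lid's hinge axis, which runs along the box's y; 79 mm behind the box centre, 101 mm above the worktop. 162 mm from here to the front edge.
- lid_edge (a point): Middle of the lid's front edge, on its top side (moves with the lid). The lid is 216 mm wide along the box's y; the clamp takes up the middle 75 mm of this edge, the rest is free to push on.
- clamp (a joint): White flap 58 mm wide on an axle at the middle of the lid's front edge: angle in rad, 0 = fully down, hook under the rim; 1.57 = straight out from the lid's edge; more = further up. It stays where put; about 2 N at its end moves it. Lid shut: axle 112 mm above the worktop, 80 mm in front of the box centre. Fully down: outer face 93.5 mm in front of the centre, bottom 79 mm above the worktop.
- clamp_lip (a point): Middle of the finger lip on the clamp's outer end, 36 mm from the axle (moves with the clamp); the lip stands 6 mm out from the flap's outer face. Clamp fully down on the shut lid: this point is 95.5 mm in front of the box centre, 79 mm above the worktop.
- pump (a joint): Pump plunger in the barrel on the lid: how far it is drawn out along the lid's normal, in m; 0 = home, 0.055 = end stop. A spring draws it home: about 4 N at home, 9 N at the ring. At 0.040 the lower edge of the dark ring (5 mm tall, round the bright rod below the knob) is level with the collar's top; at less the ring is partly or wholly hidden in the barrel.
- pump_knob (a point): Centre of the round black pump knob, 32 mm in diameter and 24 mm tall (gripped area from 9 mm below to 9 mm above this point), on a 10 mm rod; it moves with the plunger. At home it is 25.5 mm above the collar; with the lid shut that is 175.5 mm above the worktop, over the box centre.
- collar_top (a point): Centre of the top face of the steel collar (43 mm diameter) of the pump barrel, fixed to the lid, 42 mm above the lid's top side; with the lid shut 150 mm above the worktop.
- goat_cheese: Wrapped goat cheese log on a clear tray, 80 x 130 x 42 mm, behind the hinge side of the box; leave it. Origin under its centre.
- spice_jar: Square glass spice jar with a black lid, 44 x 44 x 107 mm, between the box and the wall; leave it. Origin under its centre.
- lemon: Yellow lemon, 72 x 55 x 56 mm, off the rear corner of the box nearest the wall; leave it. Origin under its centre.

How it is judged (in metres and radians):
On the way, in this order (a step that is already met when the one before it is completed fails the run):
1. the lid is shut (value of joint lid below 0.04 rad and value of joint clamp above 0.5 rad), for 0.2 s.
2. the clamp is down on the shut lid (value of joint lid below 0.04 rad and value of joint clamp below 0.15 rad), for 0.2 s.
3. the pump is drawn to the ring (value of joint pump between 0.036 and 0.044 m and value of joint clamp below 0.15 rad), for 0.2 s.
At the end, for the whole second after the job is handed in: The lid is shut (under 0.04 rad), the clamp is down (under 0.15 rad), and the gripper's fingers still hold the pump knob, at rest, with the plunger drawn to 0.040 m within 4 mm (the ring just clear of the collar); lemon, cheese and jar are within 30 mm of where they were (all of step 3 and value of joint lid below 0.04 rad and velocity of joint pump between -0.02 and 0.02 m/s and contact force between the fingers and box above 3 N and distance between the grasp point and pump_knob below 0.035 m and distance of each of goat_cheese, spice_jar, lemon from where it was at the start of the episode below 0.03 m); the arm keeps its last pose, push and grip.
It fails at once if the pump was drawn before the clamp was down (value of joint pump above 0.012 m and value of joint clamp above 0.3 rad).
It fails at once if lemon, cheese or jar was moved or knocked over (distance of any of goat_cheese, spice_jar, lemon from where it was at the start of the episode above 0.03 m or angle between spice_jar's own z axis and vertical above 0.4 rad).
It also fails if it takes over 54 s, if anything falls off the work surface, if the arm or the gripper's body presses on something with over 40 N, if the wrist force passes 120 N, or if a joint passes its speed limit or range.

ROBOT

A 6-joint arm with a two-finger parallel gripper is mounted at the origin on a cart in front of the work surface, level with it; the furniture and walls round the work are solid. World frame = base frame: x ahead of the robot, y to its left, z up, the work surface at z = 0. Lengths are in m, angles in degrees, forces in N, time in s.
With the tool pointing down it reaches from about 0.4 to 0.825 m from the base axis. Payload 7 kg.
Tool frame: the origin (TCP) lies midway between the tips of the shut fingers; the grasp point (between the pads) lies r.grip_depth behind it (r.grip_depth is the distance from the TCP to the grasp point, in m); z points along the fingers, y is the line along which they close (so a half turn about z gives the same grasp; the last joint's range is limited). The gripper opens to 88 mm and grips with 3 to 60 N. Pads are 19 mm wide; open, the fingers measure 130 mm over their backs; the gripper's body (78 mm by 193 mm) begins 47 mm behind the grasp point.
Start: joints at [-51.159, 20.546, 0.682, 0, -70.136, -16.507], TCP at [0.256, -0.624, 0.227] pointing down, gripper open.
Joint ranges: [-176.03, 176.03], [-82.01, 121.73], [-58.28, 71.71], [-173.87, 95.51], [-174.79, -0.11], [-173.66, 173.66]. Speed limits (degrees/s): [136.94, 136.94, 172.46, 180, 180, 180].

INTERFACE

Orientations are given as [roll, pitch, yaw] about the fixed x, y, z axes, in that order (R = Rz(yaw) Ry(pitch) Rx(roll)).
In Python, from plant import r gives the robot as it stands.
- The arm moves only by the tool drive_effector, called after "Call:" by a JSON object that holds its "op" and its "data", one argument or row to a line. Schema: {"type":"object","properties":{"motion":{"type":"array","items":{"type":"array","items":{"type":"array","items":{"type":"number"},"minItems":6,"maxItems":6},"minItems":1,"maxItems":12},"minItems":1,"maxItems":1},"aperture":{"type":"number"},"squeeze":{"type":"number"},"only":{"type":"string"},"quiet":{"type":"boolean"},"lines":{"type":"string"}},"required":["motion"],"additionalProperties":false}. motion is a list that holds a single list of rows (three levels of brackets), with 1 to 12 rows, each of 6 numbers: dx, dy, dz in mm, then a rotation vector rx, ry, rz in degrees; each row is the pose to reach, as a shift and turn from the pose commanded when the call began, along the tool's axes at that moment; what a row does not reach only later rows make up. A row lasts 1/12 s, in which the tool goes at most 0.0417 m and 7.16 degrees, less where a joint would pass 70% of its speed; a pose out of reach is approached as far as the arm can. aperture is the finger opening in m, set as the call begins (left out keeps the last). The fingers move at their own pace and stop on an object; squeeze is the grip in N (left out, the last holds). Time passes only in rows, so rows that do not move let the fingers close. The tool returns the time, the measured TCP pose, the force, the opening and the grip force at its end. only (a regular expression) keeps the lines of the reply that match it, lines (a string "A,B") keeps lines A to B, and quiet returns only ok. Input that does not fit is refused with a message, and nothing moves.
- r.get_state(): the state, without advancing time (a new reading comes with each control period).
- r.capture(name): name is "scene" or "side" or "wrist"; returns a dict with "frame" (480x640x3 uint8, red, green, blue), "z_map" (480x640 float32, m along the optical axis (not along the pixel's ray), 0 where there is no reading), "fx", "fy", "cx", "cy" (pixels), "D" ([k1, k2, p1, p2, k3] as OpenCV has them; the pictures are not rectified), "cam_to_world" (4x4, takes a point from camera to world coordinates). Camera axes: x right, y down, z forward; pixel columns grow to the right and rows downward; lengths in m; the calibration is good to about 2 mm. A picture is of the moment at which its call begins.
- r.close_job(): hands the job in; it is judged then, once.
The state is a dict: "time_s": time; "joints": joint angles; "qd": joint speeds; "joint_torque": joint torques, N m; "tcp_pos": TCP position; "eef_rot": TCP orientation; "contact_force": force on the tool from outside, world axes, zero at the start; "moment": the same for the moment, N m; "gripper_width": finger opening in m; "gripper_force": force on a finger pad.
Only numpy, scipy, OpenCV 4.12 (cv2) and the standard library are available. Lean on these libraries where they do the work, as an engineer would, in place of code of your own. Each camera call takes 0.05 s, during which the arm holds its last target. There are 200 camera calls.

## Working session

There is one attempt and no reset: what is moved stays moved. The work goes in short steps, Python scripts to look and compute and a tool call to move; the robot and the scene stay as the last step left them, time stands still between calls to the robot, and variables do not carry over. Pictures are saved under pics/ and viewed, at most 10 in all, crops included, and the job is handed in when it is done.

```bash
ls; mkdir -p pics; cat > h.py <<'E'
import numpy as np, cv2
from plant import r
from scipy.spatial.transform import Rotation as Ro
def pts(c):
    h,w=c["z_map"].shape
    u,v=np.meshgrid(np.arange(w),np.arange(h))
    K=np.array([[c["fx"],0,c["cx"]],[0,c["fy"],c["cy"]],[0,0,1.]])
    n=cv2.undistortPoints(np.stack([u,v],-1).reshape(-1,1,2).astype(np.float32),K,np.array(c["D"],float)).reshape(h,w,2)
    z=c["z_map"]
    P=np.stack([n[...,0]*z,n[...,1]*z,z],-1)
    T=np.array(c["cam_to_world"]); W=P@T[:3,:3].T+T[:3,3]
    W[z<=0]=np.nan
    return W
def save(c,n): cv2.imwrite(f"pics/{n}.png",c["frame"][...,::-1])
E
python3 - <<'E'
from h import *
s=r.get_state(); print({k:np.round(v,3) for k,v in s.items()},r.grip_depth)
for n in("scene","side"):
    c=r.capture(n); save(c,n+"0"); np.savez(f"{n}0.npz",f=c["frame"],W=pts(c)); print(n,np.round(c["cam_to_world"],2).tolist())
E
```

```text
pics
plant.py
{'time_s': np.float64(0.0), 'joints': array([-5.1158e+01,  2.0590e+01,  6.3400e-01, -2.2000e-02, -7.0135e+01,
       -1.6505e+01]), 'qd': array([-0.082, -0.089,  0.067,  0.105,  0.062, -0.015]), 'joint_torque': array([-2.0000e-03, -5.8272e+01,  2.9305e+01,  6.9970e+00,  7.0000e-03,
       -0.0000e+00]), 'tcp_pos': array([ 0.256, -0.624,  0.226]), 'eef_rot': array([ 1.79906e+02, -6.00000e-03, -1.57670e+02]), 'contact_force': array([-0.16 , -0.552,  0.291]), 'moment': array([-0.004, -0.004,  0.006]), 'gripper_force': np.float64(0.0), 'gripper_width': np.float64(0.087)} 0.0188
scene [[-0.78, -0.38, 0.5, 0.15], [-0.62, 0.49, -0.61, 0.85], [-0.01, -0.79, -0.62, 0.69], [0.0, 0.0, 0.0, 1.0]]
side [[0.49, -0.77, 0.4, 0.17], [-0.87, -0.44, 0.22, 0.08], [0.0, -0.46, -0.89, 0.99], [0.0, 0.0, 0.0, 1.0]]
```

View pics/scene0.png

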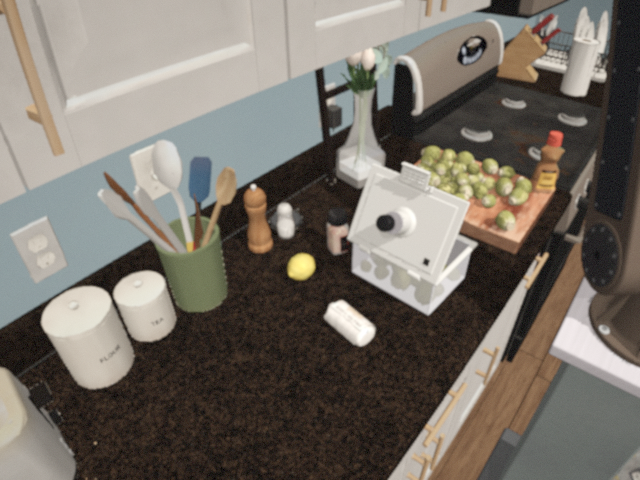

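View pics/side0.png

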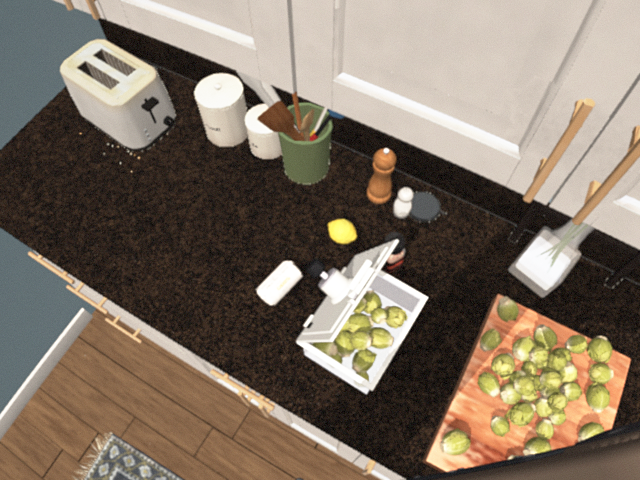

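The scene view shows the lid standing open past vertical, with the knob at (385,222), the lemon (301,266), the cheese (350,322) and the jar (337,230). In the side view the rim's front corners are near (427,297) and (367,388), with the lid's edge from (300,338) to (395,243).

```bash
python3 - <<'E'
from h import *
d=np.load("side0.npz");W=d["W"];f=d["f"].astype(int)
e=np.load("scene0.npz");W2=e["W"];f2=e["f"].astype(int)
for p in[(424,299),(367,385),(308,347),(395,345),(335,368),(303,337),(394,246),(318,270),(333,284),(342,231),(280,283),(397,240)]:
    print("side",p,np.round(W[p[1],p[0]],3),f[p[1],p[0]])
for p in[(385,223),(403,222),(416,176),(404,166),(432,185),(372,170),(466,202),(352,236),(427,274),(301,266),(350,322),(338,215),(474,240),(430,305)]:
    print("scene",p,np.round(W2[p[1],p[0]],3),f2[p[1],p[0]])
# rim points: white, height .09-.106
m=(f.min(-1)>150)&(W[...,2]>.093)&(W[...,2]<.106)&(W[...,0]>.3)&(W[...,0]<.75)
m[:, :290]=0; m[:,440:]=0
q=W[m]; print(m.sum(), cv2.minAreaRect(q[:,:2].astype(np.float32)), np.median(q[:,2]))
ys,xs=np.nonzero(m);print(xs.min(),xs.max(),ys.min(),ys.max())
# lid top plane from scene
m2=np.zeros(m.shape,np.uint8);cv2.fillPoly(m2,[np.array([[378,178],[460,206],[440,262],[410,250],[420,210],[375,200]])],1)
q=W2[m2>0];q=q[~np.isnan(q[:,0])]
c=np.median(q,0);u,s,v=np.linalg.svd(q-q.mean(0),full_matrices=False);print("plane",c,v[2],s/np.sqrt(len(q)))
E
```

```text
side (424, 299) [0.569 0.078 0.103] [255 255 255]
side (367, 385) [0.367 0.099 0.101] [241 236 229]
side (308, 347) [0.375 0.228 0.099] [255 255 255]
side (395, 345) [0.459 0.087 0.099] [255 255 254]
side (335, 368) [0.376 0.169 0.051] [247 246 245]
side (303, 337) [0.38 0.24 0.13] [207 200 189]
side (394, 246) [0.568 0.164 0.246] [255 255 255]
side (318, 270) [0.475 0.262 0.219] [51 49 51]
side (333, 284) [0.47  0.229 0.205] [255 255 255]
side (342, 231) [0.647 0.302 0.055] [255 255 142]
side (280, 283) [0.479 0.359 0.041] [255 254 247]
side (397, 240) [0.581 0.165 0.248] [255 255 255]
scene (385, 223) [0.476 0.281 0.211] [41 41 41]
scene (403, 222) [0.461 0.244 0.199] [224 219 213]
scene (416, 176) [0.472 0.19  0.267] [188 185 176]
scene (404, 166) [0.502 0.183 0.274] [179 175 167]
scene (432, 185) [ 0.575 -0.12   0.06 ] [183 176 142]
scene (372, 170) [0.579 0.173 0.235] [216 211 203]
scene (466, 202) [0.373 0.181 0.246] [232 227 216]
scene (352, 236) [0.575 0.242 0.111] [202 197 190]
scene (427, 274) [0.396 0.248 0.109] [205 201 193]
scene (301, 266) [0.646 0.325 0.047] [255 248 148]
scene (350, 322) [0.474 0.383 0.042] [243 237 227]
scene (338, 215) [0.649 0.193 0.105] [49 46 44]
scene (474, 240) [ 0.41  -0.046  0.   ] [84 78 74]
scene (430, 305) [0.379 0.245 0.034] [222 220 219]
1610 ((0.5066830515861511, 0.16447079181671143), (0.1739121675491333, 0.280864417552948), 86.42564392089844) 0.100312811305931
296 427 245 390
plane [0.42887046 0.201437   0.20418042] [0.04032113 0.88649077 0.46098626] [0.05062596 0.02679657 0.00152477]
```

```bash
python3 - <<'E'
from h import *
d=np.load("side0.npz");W=d["W"];f=d["f"].astype(int)
e=np.load("scene0.npz");W2=e["W"];f2=e["f"].astype(int)
m=(f.min(-1)>150)&(abs(W[...,2]-.1)<.006)&(W[...,1]<.225)&(W[...,1]>.04)&(W[...,0]>.34)&(W[...,0]<.6)
m=m.astype(np.uint8);n,l,st,_=cv2.connectedComponentsWithStats(m);k=1+st[1:,4].argmax();q=W[l==k]
print(st[k],len(q))
for a in np.arange(.37,.60,.02):
    s=q[abs(q[:,0]-a)<.01]
    if len(s)>3: print(round(a,2),len(s),np.round(np.percentile(s[:,1],[2,50,98]),4))
for b in np.arange(.07,.23,.02):
    s=q[abs(q[:,1]-b)<.01]
    if len(s)>3: print("y",round(b,2),len(s),np.round(np.percentile(s[:,0],[2,50,98]),4))
# lid edges scene/side
for nm,WW,ff in(("side",W,f),("scene",W2,f2)):
    g=(ff.min(-1)>150)&(WW[...,2]>.13)&(WW[...,2]<.3)&(WW[...,0]>.33)&(WW[...,0]<.64)&(WW[...,1]>.12)&(WW[...,1]<.3)
    q=WW[g]
    for z in(.14,.17,.2,.23,.24,.25,.26,.27,.28):
        s=q[abs(q[:,2]-z)<.005]
        if len(s)>3: print(nm,z,len(s),np.round(np.percentile(s[:,0],[1,99]),3),np.round(np.percentile(s[:,1],[2,50,98]),3))
# knob
for nm,WW,ff in(("side",W,f),("scene",W2,f2)):
    g=(ff.max(-1)<90)&(WW[...,2]>.17)&(WW[...,2]<.26)&(WW[...,0]>.4)&(WW[...,0]<.55)&(WW[...,1]>.2)&(WW[...,1]<.32)
    print(nm,g.sum(),np.round(np.median(WW[g],0),3),np.round(np.percentile(WW[g],[3,97],axis=0),3).tolist())
E
```

```text
[ 308  270  120  121 1462] 1462
0.37 489 [0.0876 0.148  0.2214]
0.39 87 [0.0848 0.0919 0.2209]
0.41 69 [0.0841 0.0898 0.0955]
0.43 69 [0.0829 0.0886 0.0948]
0.45 63 [0.0815 0.0871 0.0927]
0.47 65 [0.08   0.0858 0.0915]
0.49 64 [0.0787 0.0844 0.0903]
0.51 60 [0.0778 0.0829 0.0895]
0.53 64 [0.0765 0.0826 0.0882]
0.55 59 [0.0754 0.0806 0.0873]
0.57 339 [0.0755 0.121  0.18  ]
0.59 34 [0.0959 0.1619 0.1812]
y 0.07 95 [0.4807 0.5448 0.5761]
y 0.09 667 [0.3652 0.4551 0.576 ]
y 0.11 137 [0.3634 0.3749 0.5795]
y 0.13 140 [0.3647 0.3773 0.5802]
y 0.15 135 [0.3667 0.3782 0.5816]
y 0.17 125 [0.3686 0.5722 0.583 ]
y 0.19 77 [0.3681 0.3748 0.581 ]
y 0.21 69 [0.3692 0.3753 0.3811]
side 0.14 125 [0.372 0.583] [0.222 0.233 0.238]
side 0.17 146 [0.371 0.581] [0.207 0.218 0.224]
side 0.2 481 [0.373 0.578] [0.194 0.212 0.253]
side 0.23 202 [0.369 0.579] [0.176 0.186 0.192]
side 0.24 304 [0.369 0.576] [0.168 0.178 0.187]
side 0.25 515 [0.371 0.578] [0.165 0.173 0.187]
side 0.26 10 [0.443 0.456] [0.181 0.19  0.192]
side 0.27 183 [0.449 0.501] [0.172 0.177 0.186]
side 0.28 176 [0.448 0.505] [0.18  0.185 0.191]
scene 0.14 535 [0.372 0.582] [0.223 0.234 0.24 ]
scene 0.17 411 [0.371 0.582] [0.207 0.22  0.23 ]
scene 0.2 762 [0.371 0.581] [0.193 0.204 0.25 ]
scene 0.23 709 [0.37 0.58] [0.176 0.187 0.194]
scene 0.24 495 [0.369 0.581] [0.171 0.181 0.188]
scene 0.25 267 [0.37  0.578] [0.168 0.183 0.196]
scene 0.26 150 [0.447 0.504] [0.188 0.192 0.194]
scene 0.27 156 [0.448 0.503] [0.184 0.189 0.193]
scene 0.28 140 [0.447 0.505] [0.182 0.189 0.194]
side 250 [0.478 0.268 0.217] [[0.467, 0.257, 0.203], [0.494, 0.282, 0.223]]
scene 221 [0.476 0.281 0.211] [[0.466, 0.267, 0.2], [0.491, 0.288, 0.221]]
```

```bash
python3 - <<'E'
from h import *
for n in("side","scene"):
    q=np.load(n+"0.npz")["W"].reshape(-1,3);q=q[~np.isnan(q[:,0])]
    for lo,hi in((.13,.25),(.25,.35),(.35,.45),(.45,.6),(.6,.8)):
        for a,b in((-.8,-.5),(-.5,-.2),(-.2,.1),(.1,.4),(.4,.7)):
            s=q[(q[:,2]>lo)&(q[:,2]<hi)&(q[:,1]>a)&(q[:,1]<b)&(q[:,0]>.1)&(q[:,0]<1.2)]
            if len(s)>20: print(n,lo,hi,"y",a,b,len(s),"xmin",np.round(np.percentile(s[:,0],[1,10,50]),2))
E
```

```text
side 0.13 0.25 y -0.5 -0.2 268 xmin [0.86 0.86 0.87]
side 0.13 0.25 y -0.2 0.1 1428 xmin [0.78 0.78 0.79]
side 0.13 0.25 y 0.1 0.4 3743 xmin [0.37 0.39 0.47]
side 0.13 0.25 y 0.4 0.7 2717 xmin [0.7  0.73 0.77]
side 0.25 0.35 y 0.1 0.4 476 xmin [0.44 0.45 0.47]
side 0.25 0.35 y 0.4 0.7 827 xmin [0.68 0.7  0.72]
side 0.45 0.6 y -0.2 0.1 12945 xmin [0.56 0.57 0.6 ]
side 0.45 0.6 y 0.1 0.4 17209 xmin [0.6 0.6 0.6]
side 0.45 0.6 y 0.4 0.7 8255 xmin [0.6 0.6 0.6]
side 0.6 0.8 y -0.2 0.1 22390 xmin [0.22 0.23 0.6 ]
side 0.6 0.8 y 0.1 0.4 13956 xmin [0.6  0.6  0.61]
side 0.6 0.8 y 0.4 0.7 180 xmin [0.6 0.6 0.6]
scene 0.13 0.25 y -0.8 -0.5 1489 xmin [0.81 0.81 0.82]
scene 0.13 0.25 y -0.5 -0.2 2443 xmin [0.32 0.34 0.86]
scene 0.13 0.25 y -0.2 0.1 4569 xmin [0.16 0.17 0.89]
scene 0.13 0.25 y 0.1 0.4 12850 xmin [0.1  0.14 0.48]
scene 0.13 0.25 y 0.4 0.7 9955 xmin [0.72 0.75 0.91]
scene 0.25 0.35 y -0.8 -0.5 1386 xmin [0.32 0.84 0.88]
scene 0.25 0.35 y -0.5 -0.2 909 xmin [0.82 0.83 0.87]
scene 0.25 0.35 y -0.2 0.1 4526 xmin [0.15 0.17 0.8 ]
scene 0.25 0.35 y 0.1 0.4 5297 xmin [0.1  0.12 0.92]
scene 0.25 0.35 y 0.4 0.7 7759 xmin [0.7  0.73 0.92]
scene 0.35 0.45 y -0.8 -0.5 69 xmin [0.51 0.51 0.51]
scene 0.35 0.45 y -0.5 -0.2 299 xmin [0.51 0.52 0.58]
scene 0.35 0.45 y -0.2 0.1 2938 xmin [0.15 0.16 0.19]
scene 0.35 0.45 y 0.1 0.4 243 xmin [0.13 0.14 0.14]
scene 0.45 0.6 y -0.8 -0.5 146 xmin [0.5  0.5  0.51]
scene 0.45 0.6 y -0.5 -0.2 917 xmin [0.5  0.51 0.58]
scene 0.45 0.6 y -0.2 0.1 4894 xmin [0.18 0.2  0.24]
scene 0.45 0.6 y 0.1 0.4 7314 xmin [0.6 0.6 0.6]
scene 0.45 0.6 y 0.4 0.7 26187 xmin [0.6  0.6  0.61]
scene 0.6 0.8 y 0.4 0.7 3123 xmin [0.6  0.61 0.61]
```

```bash
cat >> h.py <<'E'
C=np.array([.475,.163,0]);XB=np.array([.064,.998,0]);YB=np.array([-.998,.064,0])
def bx(x,y,z): return C+x*XB+y*YB+[0,0,z]
def go(*tg,yaw=-93.7):
    s=r.get_state();R=Ro.from_euler("xyz",s["eef_rot"],degrees=True)
    for t in tg:
        d=np.array(t)-s["tcp_pos"]
        print("to",np.round(t,3),"tool d",np.round(R.inv().apply(d),4),"n",np.linalg.norm(d)/.0417)
    print("rotvec",np.round((R.inv()*Ro.from_euler("xyz",[180,0,yaw],degrees=True)).as_rotvec(degrees=True),2))
def st():
    s=r.get_state();print(s["time_s"],np.round(s["tcp_pos"],4),np.round(s["eef_rot"],1),"F",np.round(s["contact_force"],1),"q",np.round(s["joints"],0))
E
python3 - <<'E'
from h import *
e=np.load("scene0.npz")
print("bottle",e["W"][150:186:8,552].round(3), e["W"][135,556].round(3))
go((.34,-.27,.29),(.40,0,.31),bx(.075,.075,.33)); st()
E
```

```text
bottle [[ 0.343 -0.318  0.161]
 [ 0.335 -0.31   0.143]
 [ 0.332 -0.322  0.116]
 [ 0.324 -0.313  0.098]
 [ 0.319 -0.318  0.073]] [ 0.344 -0.32   0.202]
to [ 0.34 -0.27  0.29] tool d [-0.2119  0.2957 -0.0639] n 8.857527146810515
to [0.4  0.   0.31] tool d [-0.37    0.5227 -0.0836] n 15.487235341664027
to [0.405 0.243 0.33 ] tool d [-0.4667  0.7453 -0.1032] n 21.233353405937727
rotvec [ 8.000e-02  4.000e-02 -6.397e+01]
0.1 [ 0.2563 -0.624   0.2257] [ 179.9   -0.  -157.7] F [-0.4  0.7 -0.4] q [-51.  21.   1.  -0. -70. -17.]
```
Bottle top ~ .205 at (.34,-.32). Finger tips at .29 ok; rise first. Close fingers at once (opening 0).

Careful with the scale: shifts go in mm. That gives: 0.296 m is 296, 0.27 m is 270.

Call:
{"op": "drive_effector", "data": {
  "motion": [
    [[0,0,-50,0,0,0],[-20,30,-65,0,0,-6],[-50,70,-70,0,0,-12],[-75,105,-70,0,0,-18],[-100,140,-70,0,0,-24],[-125,175,-70,0,0,-30],[-150,210,-70,0,0,-36],[-170,240,-70,0,0,-42],[-190,270,-70,0,0,-47],[-212,296,-70,0,0,-52],[-212,296,-70,0,0,-58],[-212,296,-70,0,0,-64]]
  ],
  "aperture": 0,
  "squeeze": 20
}}

```text
time_s: 1.1
tcp_pos: [0.3408, -0.2677, 0.2969]
eef_rot: [-179.9, 0.0, -93.1]
contact_force: [-0.3, 0.2, 0.1]
gripper_width: 0.0128
gripper_force: 0.0
```

```bash
python3 -c "
from h import *
st();go((.40,0,.31),bx(.075,.075,.33))"
```

```text
1.1 [ 0.3408 -0.2677  0.2969] [-179.9    0.   -93.1] F [-0.3  0.2  0.1] q [-12.  -6. -21.  -0. -75.   9.]
to [0.4  0.   0.31] tool d [-0.2705 -0.0448 -0.013 ] n 6.583125312969491
to [0.405 0.243 0.33 ] tool d [-0.5131 -0.0367 -0.033 ] n 12.36119916085304
rotvec [-0.07  0.01  0.62]
```

In the tool's units: -0.47 m is -470, -0.43 m is -430.

Call:
{"op": "drive_effector", "data": {
  "motion": [
    [[-30,-5,-10,0,0,0.6],[-70,-12,-20,0,0,0.6],[-110,-19,-30,0,0,0.6],[-150,-26,-33,0,0,0.6],[-190,-33,-33,0,0,0.6],[-230,-40,-33,0,0,0.6],[-270,-45,-33,0,0,0.6],[-310,-43,-33,0,0,0.6],[-350,-42,-33,0,0,0.6],[-390,-41,-33,0,0,0.6],[-430,-40,-33,0,0,0.6],[-470,-38,-33,0,0,0.6]]
  ]
}}

```text
time_s: 2.1
tcp_pos: [0.4074, 0.1986, 0.3296]
eef_rot: [-180.0, 0.0, -94.2]
contact_force: [1.9, -0.8, -0.3]
gripper_width: 0.0001
gripper_force: 0.0
```

```bash
python3 -c "
from h import *
st();go(bx(.06,.075,.33),bx(.06,.075,.235));c=r.capture('side');save(c,'side1')"
```

```text
2.1 [0.4074 0.1986 0.3296] [-180.     0.   -94.2] F [ 1.9 -0.8 -0.3] q [ 51.  -4. -16.  -0. -79. -55.]
to [0.404 0.228 0.33 ] tool d [-0.0288  0.0055 -0.0004] n 0.7022673347894761
to [0.404 0.228 0.235] tool d [-0.0287  0.0056  0.0946] n 2.375201437003401
rotvec [-0.01  0.02 -0.54]
```

View pics/side1.png

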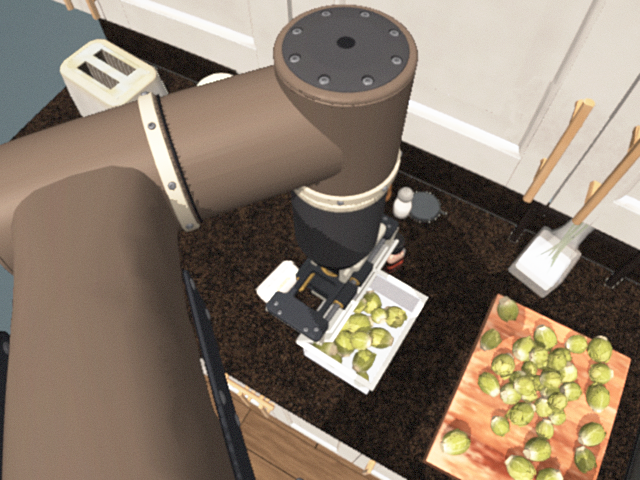

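The picture shows the closed gripper above the lid's near half at about (320,300), clear of everything. Next I'll go behind the lid and compute the closing arc.

Call:
{"op": "drive_effector", "data": {
  "motion": [
    [[-30,6,0,0,0,0],[-30,6,20,0,0,0],[-30,6,50,0,0,0],[-30,6,85,0,0,0],[-30,6,85,0,0,0]]
  ]
}}

```text
time_s: 2.57
tcp_pos: [0.4011, 0.2246, 0.2384]
eef_rot: [179.6, -0.4, -94.3]
contact_force: [-1.1, -1.1, -1.6]
gripper_width: 0.0003
gripper_force: 0.0
```

```bash
python3 -c "
from h import *
st()
go(*[bx(x,.075,z) for x,z in [(.0213,.244),(-.0045,.2285),(-.028,.2074),(-.0468,.182),(-.0574,.1608),(-.0647,.138),(-.0676,.1227),(-.069,.107),(-.069,.104)]])"
```

```text
2.5667 [0.4011 0.2246 0.2384] [179.6  -0.4 -94.3] F [-1.1 -1.1 -1.6] q [ 54.  -0. -24.  -0. -67. -58.]
to [0.402 0.189 0.244] tool d [ 0.0355 -0.0031 -0.0054] n 0.8632711990068092
to [0.4   0.163 0.228] tool d [ 0.0611 -0.0035  0.0103] n 1.4892149283450513
to [0.398 0.14  0.207] tool d [ 0.0845 -0.0039  0.0315] n 2.1648114891643786
to [0.397 0.121 0.182] tool d [ 0.1031 -0.0043  0.0571] n 2.8280645887033837
to [0.396 0.111 0.161] tool d [ 0.1136 -0.0046  0.0783] n 3.310271866975879
to [0.396 0.103 0.138] tool d [ 0.1207 -0.0048  0.1012] n 3.778884467333263
to [0.396 0.1   0.123] tool d [ 0.1235 -0.005   0.1165] n 4.0731644563740925
to [0.396 0.099 0.107] tool d [ 0.1248 -0.0051  0.1322] n 4.361463424745701
to [0.396 0.099 0.104] tool d [ 0.1248 -0.0051  0.1352] n 4.4137059647449135
rotvec [ 0.44 -0.4  -0.6 ]
```

In the tool's units: 0.103 m is 103, 0.094 m is 94.

Call:
{"op": "drive_effector", "data": {
  "motion": [
    [[15,-2,-3,0,0,0],[30,-3,-4,0,0,0],[45,-3,0,0,0,0],[61,-3,10,0,0,0],[73,-4,20,0,0,0],[85,-4,31,0,0,0],[94,-4,44,0,0,0],[103,-4,57,0,0,0]]
  ]
}}

```text
time_s: 3.23
tcp_pos: [0.4015, 0.1223, 0.1894]
eef_rot: [-179.8, 0.1, -94.3]
contact_force: [0.3, 0.2, 1.6]
gripper_width: 0.0005
gripper_force: 0.8
```

```bash
python3 -c "
from h import *
st()
go(*[bx(x,.075,z) for x,z in [(-.0574,.1608),(-.0647,.138),(-.0676,.1227),(-.069,.107),(-.069,.104)]])"
```

```text
3.2333 [0.4015 0.1223 0.1894] [-1.798e+02  1.000e-01 -9.430e+01] F [0.3 0.2 1.6] q [ 44.  -3. -33.   0. -60. -49.]
to [0.396 0.111 0.161] tool d [0.0122 0.0042 0.0285] n 0.7506149880231752
to [0.396 0.103 0.138] tool d [0.0196 0.0042 0.0513] n 1.3203744104802233
to [0.396 0.1   0.123] tool d [0.0225 0.0042 0.0666] n 1.688575824926741
to [0.396 0.099 0.107] tool d [0.0239 0.0043 0.0823] n 2.0576078320481512
to [0.396 0.099 0.104] tool d [0.0239 0.0043 0.0853] n 2.1267593611168216
rotvec [-0.21  0.14 -0.63]
```

In the tool's units: 0.078 m is 78, 0.075 m is 75.

Call:
{"op": "drive_effector", "data": {
  "motion": [
    [[7,3,12,0,0,0],[13,3,26,0,0,0],[17,3,38,0,0,0],[20,3,50,0,0,0],[22,3,62,0,0,0],[24,3,70,0,0,0],[24,3,75,0,0,0],[24,3,78,0,0,0],[24,3,78,0,0,0]]
  ]
}}

```text
time_s: 3.98
tcp_pos: [0.3961, 0.0997, 0.1103]
eef_rot: [-180.0, -0.0, -94.3]
contact_force: [-0.4, -2.5, 3.9]
gripper_width: 0.0007
gripper_force: 1.4
```

```bash
python3 -c "
from h import *
st()
go(*[bx(x,.075,z) for x,z in [(-.069,.107),(-.069,.103)]])"
```

```text
3.9833 [0.3961 0.0997 0.1103] [-180.    -0.   -94.3] F [-0.4 -2.5  3.9] q [ 42.   2. -41.   0. -48. -46.]
to [0.396 0.099 0.107] tool d [0.0008 0.0003 0.0033] n 0.08133241361057972
to [0.396 0.099 0.103] tool d [0.0008 0.0003 0.0073] n 0.17584308714943322
rotvec [-0.02 -0.03 -0.57]
```

In the tool's units: 0.007 m is 7, 0.005 m is 5.

Call:
{"op": "drive_effector", "data": {
  "motion": [
    [[0,0,3,0,0,0],[0,0,5,0,0,0],[0,0,7,0,0,0],[0,0,7,0,0,0],[0,0,7,0,0,0]]
  ]
}}

```text
time_s: 4.4
tcp_pos: [0.3966, 0.0997, 0.1088]
eef_rot: [-179.9, -0.1, -94.1]
contact_force: [-32.5, -6.9, 84.7]
gripper_width: 0.0006
gripper_force: 42.3
```

```bash
python3 -c "
from h import *
st();c=r.capture('side');save(c,'side2')"
```

```text
4.4 [0.3966 0.0997 0.1088] [-1.799e+02 -1.000e-01 -9.410e+01] F [-32.5  -6.9  84.7] q [ 42.   2. -41.   0. -47. -46.]
```

View pics/side2.png

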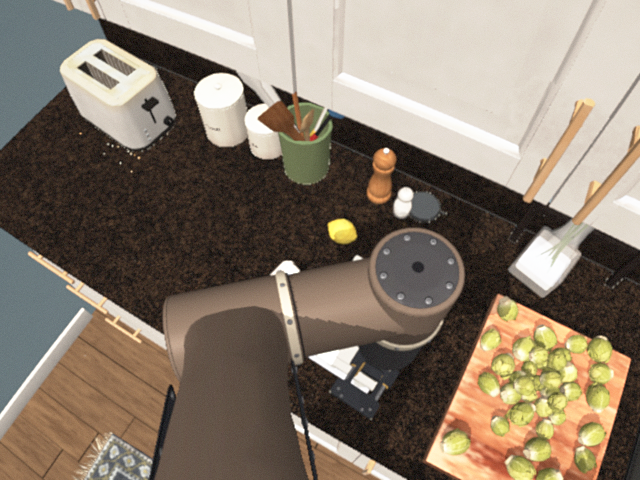

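The picture is mostly arm, with the lid under the gripper at about (340,370), flat. The 85 N reading means the lid is firmly on its stop, so I'll back off at once and check.

In the tool's units: -0.11 m is -110, 0.1 m is 100.

Call:
{"op": "drive_effector", "data": {
  "motion": [
    [[0,0,-10,0,0,0],[0,0,-40,0,0,0],[0,0,-75,0,0,0],[30,0,-110,0,0,0],[65,0,-110,0,0,0],[100,0,-110,0,0,0],[100,0,-110,0,0,0]]
  ]
}}

```text
time_s: 5.03
tcp_pos: [0.3876, -0.003, 0.2138]
eef_rot: [-179.9, 0.1, -94.4]
contact_force: [0.2, 0.3, 0.3]
gripper_width: 0.0001
gripper_force: 0.0
```

```bash
python3 - <<'E'
from h import *
st();c=r.capture('scene');save(c,'scene3');W=pts(c);f=c['frame'].astype(int);np.savez("scene3.npz",f=f,W=W)
m=(f.min(-1)>130)&(abs(W[...,0]-.475)<.15)&(W[...,1]>.02)&(W[...,1]<.3)
P=W-C;bxx=P@XB;byy=P@YB
g=m&(abs(bxx)<.06)&(abs(byy)>.05)&(abs(byy)<.09)&(W[...,2]>.09)&(W[...,2]<.13);print("lid z",g.sum(),np.nanmedian(W[g],0))
q=W[g];a=np.c_[bxx[g],np.ones(g.sum())];print("tilt",np.linalg.lstsq(a,q[:,2],rcond=None)[0])
k=m&(bxx<-.084)&(bxx>-.14)&(abs(byy)<.04);print("clamp",k.sum(),np.percentile(bxx[k],[2,50,98]),np.percentile(byy[k],[2,98]),np.percentile(W[k][:,2],[2,50,98]))
k=(f.max(-1)<90)&(abs(bxx)<.05)&(abs(byy)<.05)&(W[...,2]>.15)&(W[...,2]<.2);print("knob",k.sum(),np.percentile(bxx[k],[2,50,98]),np.percentile(byy[k],[2,50,98]),np.percentile(W[k][:,2],[2,50,98]))
E
```

```text
5.0333 [ 0.3876 -0.003   0.2138] [-1.799e+02  1.000e-01 -9.440e+01] F [0.2 0.3 0.3] q [ 29.  -8. -34.   0. -64. -34.]
lid z 1323 [0.42153151 0.16584657 0.10953774]
tilt [0.00944271 0.10958312]
clamp 348 [-0.137994   -0.10220822 -0.08505596] [-0.02708142  0.03769679] [0.12563433 0.13148302 0.37962889]
knob 183 [-0.00708558  0.01040439  0.0187261 ] [-0.01063428  0.00475908  0.01585989] [0.16929551 0.18413229 0.18769193]
```

View pics/scene3.png

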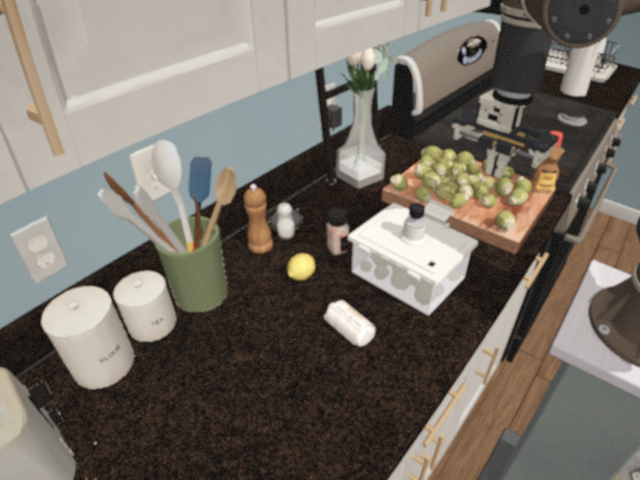

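The lid is shut: its top lies flat at z = 0.1095, the clamp still stands up at (440,212), and the knob is at (417,211). Next I'll go above the clamp.

```bash
python3 -c "
from h import *
go(bx(-.114,.002,.2),bx(-.114,.002,.16))"
```

```text
to [0.466 0.049 0.2  ] tool d [-0.0568 -0.0733  0.0138] n 2.249511405911465
to [0.466 0.049 0.16 ] tool d [-0.0568 -0.0733  0.0538] n 2.5698841265085117
rotvec [-0.11  0.07 -0.79]
```

In the tool's units: -0.073 m is -73, -0.06 m is -60.

Call:
{"op": "drive_effector", "data": {
  "motion": [
    [[-20,-30,0,0,0,-0.7],[-40,-60,5,0,0,-0.7],[-57,-73,14,0,0,-0.7],[-57,-73,35,0,0,-0.7],[-57,-73,52,0,0,-0.7],[-57,-73,52,0,0,-0.7],[-57,-73,52,0,0,-0.7]]
  ]
}}

```text
time_s: 5.67
tcp_pos: [0.4652, 0.0522, 0.1603]
eef_rot: [179.9, -0.1, -93.5]
contact_force: [0.3, -0.3, 0.9]
gripper_width: 0.0001
gripper_force: 0.0
```

```bash
python3 -c "
from h import *
st();go(bx(-.114,.002,.1),bx(-.114,.002,.074))"
```

```text
5.6667 [0.4652 0.0522 0.1603] [ 1.799e+02 -1.000e-01 -9.350e+01] F [ 0.3 -0.3  0.9] q [ 31.   4. -30.   0. -56. -34.]
to [0.466 0.049 0.1  ] tool d [ 0.0027 -0.0008  0.0603] n 1.448396021285518
to [0.466 0.049 0.074] tool d [ 0.0027 -0.0008  0.0863] n 2.071394656539353
rotvec [ 0.09 -0.07  0.18]
```

Call:
{"op": "drive_effector", "data": {
  "motion": [
    [[2,0,12,0,0,0],[3,0,24,0,0,0],[3,0,36,0,0,0],[3,0,48,0,0,0],[3,0,60,0,0,0],[3,0,72,0,0,0],[3,0,83,0,0,0],[3,0,83,0,0,0]]
  ]
}}

```text
time_s: 6.33
tcp_pos: [0.4654, 0.0493, 0.0777]
eef_rot: [-180.0, 0.0, -93.6]
contact_force: [-0.0, -0.0, 0.2]
gripper_width: 0.0007
gripper_force: 0.0
```

```bash
python3 -c "
from h import *
st();go(bx(-.1095,.002,.076),bx(-.107,.002,.076))"
```

```text
6.3333 [0.4654 0.0493 0.0777] [-180.     0.   -93.6] F [-0.  -0.   0.2] q [ 30.  10. -36.   0. -44. -34.]
to [0.466 0.054 0.076] tool d [-0.0046 -0.0003  0.0017] n 0.11783775394109558
to [0.466 0.056 0.076] tool d [-0.0071 -0.0003  0.0017] n 0.17534009147029583
rotvec [-0.01  0.    0.15]
```

Call:
{"op": "drive_effector", "data": {
  "motion": [
    [[-2.5,0,0,0,0,0],[-5,0,0,0,0,0],[-6.5,0,0,0,0,0],[-6.5,0,0,0,0,0]]
  ]
}}

```text
time_s: 6.67
tcp_pos: [0.4655, 0.0546, 0.0783]
eef_rot: [180.0, -0.1, -93.5]
contact_force: [1.1, -8.9, 0.4]
gripper_width: 0.0004
gripper_force: 3.9
```

```bash
python3 -c "
from h import *
st()"
```

```text
6.6667 [0.4655 0.0546 0.0783] [ 1.80e+02 -1.00e-01 -9.35e+01] F [ 1.1 -8.9  0.4] q [ 31.  10. -36.   0. -44. -35.]
```

In the tool's units: -0.002 m is -2, -0.0015 m is -1.5.

Call:
{"op": "drive_effector", "data": {
  "motion": [
    [[-1.5,0,0,0,0,0],[-2,0,0,0,0,0],[-2,0,0,0,0,0]]
  ]
}}

```text
time_s: 6.92
tcp_pos: [0.4653, 0.0551, 0.0783]
eef_rot: [179.9, -0.2, -93.5]
contact_force: [3.3, -16.7, 0.8]
gripper_width: 0.0002
gripper_force: 7.8
```

```bash
python3 - <<'E'
from h import *
st()
E
```

```text
6.9167 [0.4653 0.0551 0.0783] [179.9  -0.2 -93.5] F [  3.3 -16.7   0.8] q [ 31.  10. -36.   0. -44. -35.]
```

Call:
{"op": "drive_effector", "data": {
  "motion": [
    [[-2,0,0,0,0,0],[-3,0,0,0,0,0],[-3,0,0,0,0,0],[-3,0,0,0,0,0]]
  ]
}}

```text
time_s: 7.25
tcp_pos: [0.4649, 0.0558, 0.0781]
eef_rot: [179.9, -0.4, -93.5]
contact_force: [8.0, -28.0, -1.0]
gripper_width: 0.0004
gripper_force: 13.7
```

Call:
{"op": "drive_effector", "data": {
  "motion": [
    [[10,0,0,0,0,0],[40,0,0,0,0,0],[75,0,-20,0,0,0],[110,0,-60,0,0,0],[120,0,-100,0,0,0],[120,0,-140,0,0,0],[120,0,-140,0,0,0]]
  ],
  "aperture": 0.088
}}

```text
time_s: 7.83
tcp_pos: [0.4621, -0.0601, 0.2256]
eef_rot: [-179.3, 0.1, -93.6]
contact_force: [0.7, 0.9, 0.7]
gripper_width: 0.0414
gripper_force: 0.0
```

```bash
python3 - <<'E'
from h import *
st();c=r.capture('side');W=pts(c);f=c['frame'].astype(int)
cv2.imwrite("pics/side4.png",cv2.resize(c['frame'][230:410,280:500,::-1],None,fx=3,fy=3))
P=W-C;bxx=P@XB;byy=P@YB
k=(f.min(-1)>130)&(bxx<-.081)&(bxx>-.14)&(abs(byy)<.03)&(W[...,2]>.06)&(W[...,2]<.17);print("clamp",k.sum(),np.percentile(bxx[k],[2,50,98]),np.percentile(W[k][:,2],[2,50,98]))
k=(f.max(-1)<90)&(abs(bxx)<.04)&(abs(byy)<.04)&(W[...,2]>.183)&(W[...,2]<.195);print("knobtop",k.sum(),W[k].min(0),W[k].max(0),W[k].mean(0))
go(bx(0,0,.25))
E
```

```text
7.8333 [ 0.4621 -0.0601  0.2256] [-1.793e+02  1.000e-01 -9.360e+01] F [0.7 0.9 0.7] q [ 17.   0. -25.   0. -64. -21.]Traceback (most recent call last):
  File "<stdin>", line 5, in <module>
    return _quantile_unchecked(
        a, q, axis, out, overwrite_input, method, keepdims, weights)
    return _ureduce(a,
                    func=_quantile_ureduce_func,
    ...<5 lines>...
                    overwrite_input=overwrite_input,
                    method=method)
    r = func(a, **kwargs)
    result = _quantile(arr,
                       quantiles=q,
    ...<2 lines>...
                       out=out,
                       weights=wgt)
    slices_having_nans = np.isnan(arr[-1, ...])
                                  ~~~^^^^^^^^^
IndexError: index -1 is out of bounds for axis 0 with size 0
```

View pics/side4.png

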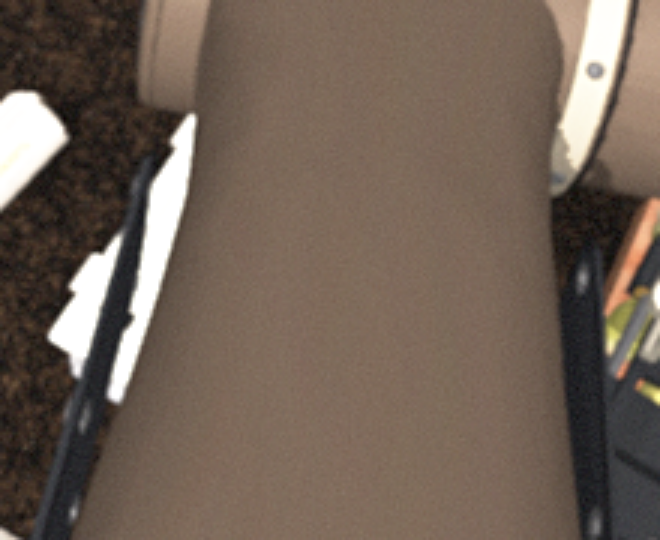

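The arm hides the box in this view: only the lid's left edge shows, at about (140,260) in the crop. I'll check the clamp with the scene and wrist cameras.

```bash
python3 - <<'E'
from h import *
for n in("scene","wrist"):
    c=r.capture(n);W=pts(c);f=c['frame'].astype(int)
    P=W-C;bxx=P@XB;byy=P@YB
    for z0,z1 in((.065,.105),(.105,.12),(.12,.17)):
        k=(f.min(-1)>110)&(bxx<-.086)&(bxx>-.14)&(abs(byy)<.03)&(W[...,2]>z0)&(W[...,2]<z1);print(n,z0,k.sum(),np.round(np.percentile(bxx[k],[2,50,98]),4) if k.any() else "")
    k=(f.max(-1)<90)&(abs(bxx)<.04)&(abs(byy)<.04)&(W[...,2]>.183)&(W[...,2]<.195);
    if k.any(): print("knobtop",k.sum(),W[k].min(0),W[k].max(0),W[k].mean(0))
    if n=="scene": a=cv2.resize(c['frame'][180:320,330:500,::-1],(400,330))
    else: a=np.hstack([a,cv2.resize(c['frame'][...,::-1],(400,330))])
cv2.imwrite("pics/c5.png",a)
go(bx(0,0,.25))
E
```

```text
scene 0.065 9 [-0.0898 -0.0895 -0.0876]
scene 0.105 36 [-0.0924 -0.0893 -0.0863]
scene 0.12 0 
knobtop 104 [0.46039634 0.15548956 0.18310217] [0.48796751 0.18194853 0.18799998] [0.4736749  0.16895174 0.18561512]
wrist 0.065 1176 [-0.0989 -0.0939 -0.0922]
wrist 0.105 379 [-0.0945 -0.0932 -0.0921]
wrist 0.12 0 
to [0.475 0.163 0.25 ] tool d [-0.2226 -0.0018 -0.0301] n 5.38564404220252
rotvec [-0.26  0.11  0.12]
```

View pics/c5.png

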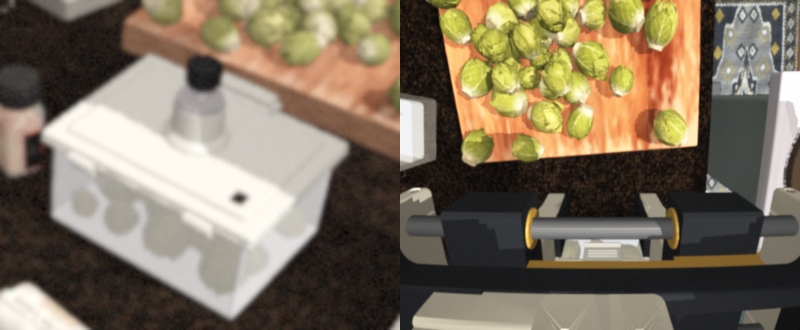

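The clamp is down: its outer face measures 93 to 94 mm in front of the box centre and the lip reaches 99 mm, with nothing above 0.12 m. The knob top is centred near (0.474, 0.166). Next is the knob.

Call:
{"op": "drive_effector", "data": {
  "motion": [
    [[-40,-1,-20,0,0,0],[-80,-1,-30,0,0,0],[-120,-1,-30,0,0,0],[-160,-1,-30,0,0,0],[-200,-1,-30,0,0,0],[-224,-1,-30,0,0,0],[-224,-1,-30,0,0,0],[-224,-1,-30,0,0,0],[-224,-1,-30,0,0,0]]
  ],
  "aperture": 0.088
}}

```text
time_s: 8.73
tcp_pos: [0.4728, 0.1642, 0.2466]
eef_rot: [179.9, -0.1, -93.5]
contact_force: [-0.8, 0.1, 0.6]
gripper_width: 0.0876
gripper_force: 0.0
```

```bash
python3 - <<'E'
from h import *
st();print(r.get_state()["gripper_width"]);go((.474,.165,.2),(.474,.165,.157))
E
```

```text
8.7333 [0.4728 0.1642 0.2466] [ 1.799e+02 -1.000e-01 -9.350e+01] F [-0.8  0.1  0.6] q [ 42.   3. -19.  -0. -68. -45.]
0.0875956948365645
to [0.474 0.165 0.2  ] tool d [-0.001  -0.0012  0.0466] n 1.1189993313555673
to [0.474 0.165 0.157] tool d [-0.001  -0.0012  0.0896] n 2.149921590180366
rotvec [ 0.08 -0.06  0.19]
```

In the tool's units: 0.089 m is 89, 0.087 m is 87.

Call:
{"op": "drive_effector", "data": {
  "motion": [
    [[-1,-1,15,0,0,0],[-1,-1,35,0,0,0],[-1,-1,55,0,0,0],[-1,-1,75,0,0,0],[-1,-1,87,0,0,0],[-1,-1,89,0,0,0],[-1,-1,89,0,0,0],[-1,-1,89,0,0,0]]
  ],
  "aperture": 0.088
}}

```text
time_s: 9.4
tcp_pos: [0.475, 0.1647, 0.1593]
eef_rot: [-180.0, 0.0, -93.6]
contact_force: [0.2, 0.1, -0.4]
gripper_width: 0.0872
gripper_force: 0.0
```

```bash
python3 - <<'E'
from h import *
st()
E
```

```text
9.4 [0.475  0.1647 0.1593] [-180.     0.   -93.6] F [ 0.2  0.1 -0.4] q [ 42.   8. -26.   0. -56. -45.]
```

Call:
{"op": "drive_effector", "data": {
  "motion": [
    [[0,0,0,0,0,0],[0,0,0,0,0,0],[0,0,0,0,0,0],[0,0,0,0,0,0],[0,0,0,0,0,0],[0,0,0,0,0,0],[0,0,0,0,0,0],[0,0,0,0,0,0],[0,0,0,0,0,0],[0,0,0,0,0,0],[0,0,0,0,0,0],[0,0,0,0,0,0]]
  ],
  "aperture": 0,
  "squeeze": 40
}}

```text
time_s: 10.4
tcp_pos: [0.4748, 0.1651, 0.1586]
eef_rot: [-180.0, 0.0, -93.6]
contact_force: [3.5, -0.9, -1.3]
gripper_width: 0.0305
gripper_force: 40.0
```

```bash
python3 - <<'E'
from h import *
st()
E
```

```text
10.4 [0.4748 0.1651 0.1586] [-180.     0.   -93.6] F [ 3.5 -0.9 -1.3] q [ 42.   8. -26.   0. -56. -45.]
```

Careful with the scale: shifts go in mm. That gives: -0.04 m is -40, -0.0395 m is -39.5.

Call:
{"op": "drive_effector", "data": {
  "motion": [
    [[0,0,-4,0,0,0],[0,0,-9,0,0,0],[0,0,-14,0,0,0],[0,0,-19,0,0,0],[0,0,-24,0,0,0],[0,0,-29,0,0,0],[0,0,-34,0,0,0],[0,0,-37,0,0,0],[0,0,-39.5,0,0,0],[0,0,-40,0,0,0],[0,0,-40,0,0,0],[0,0,-40,0,0,0]]
  ]
}}

```text
time_s: 11.4
tcp_pos: [0.4747, 0.1655, 0.198]
eef_rot: [-180.0, 0.0, -93.6]
contact_force: [7.2, 1.7, -8.9]
gripper_width: 0.0305
gripper_force: 40.0
```

```bash
python3 - <<'E'
from h import *
st();c=r.capture('scene');W=pts(c);f=c['frame'].astype(int);np.savez("s6.npz",f=f,W=W)
cv2.imwrite("pics/c6.png",cv2.resize(c['frame'][140:290,330:490,::-1],None,fx=4,fy=4,interpolation=cv2.INTER_CUBIC))
P=W-C;bxx=P@XB;byy=P@YB
k=(abs(bxx)<.04)&(abs(byy)<.006)&(W[...,2]>.13)&(W[...,2]<.24)
for v,u in np.argwhere(k)[::1]: 
    if abs(byy[v,u])<.0015: print(v,u,np.round(W[v,u],3),round(bxx[v,u],3),f[v,u])
E
```

```text
11.4 [0.4747 0.1655 0.198 ] [-180.     0.   -93.6] F [ 7.2  1.7 -8.9] q [ 42.   5. -23.  -0. -61. -45.]
187 421 [0.476 0.155 0.225] -0.007 [66 54 45]
187 422 [0.475 0.153 0.224] -0.01 [80 58 48]
188 419 [0.475 0.166 0.228] 0.003 [39 39 39]
188 420 [0.475 0.16  0.226] -0.003 [39 39 37]
188 421 [0.474 0.16  0.226] -0.004 [35 27 29]
189 418 [0.476 0.167 0.226] 0.004 [38 40 38]
189 419 [0.474 0.166 0.227] 0.003 [44 43 42]
190 416 [0.477 0.174 0.227] 0.011 [36 37 38]
190 417 [0.476 0.171 0.226] 0.008 [44 44 45]
190 418 [0.474 0.171 0.227] 0.008 [47 45 43]
190 419 [0.474 0.167 0.225] 0.004 [42 44 41]
191 416 [0.476 0.175 0.226] 0.012 [48 46 47]
191 417 [0.475 0.172 0.225] 0.009 [43 42 41]
192 415 [0.475 0.18  0.226] 0.017 [48 46 47]
193 414 [0.478 0.179 0.223] 0.016 [35 32 31]
193 415 [0.475 0.18  0.224] 0.017 [29 29 30]
194 414 [0.476 0.181 0.222] 0.018 [32 32 32]
195 414 [0.476 0.18  0.219] 0.017 [32 28 31]
196 414 [0.476 0.18  0.217] 0.017
[... 1896 characters left out ...]
84 0.15 ] 0.021 [160 155 154]
225 410 [0.476 0.182 0.15 ] 0.019 [163 159 158]
225 411 [0.475 0.18  0.149] 0.017 [166 160 159]
226 409 [0.477 0.185 0.148] 0.022 [156 149 149]
226 410 [0.475 0.183 0.148] 0.02 [156 151 150]
227 409 [0.476 0.186 0.147] 0.023 [166 161 156]
228 408 [0.477 0.186 0.144] 0.023 [176 173 166]
229 408 [0.476 0.189 0.143] 0.026 [176 172 165]
229 409 [0.475 0.185 0.142] 0.022 [179 174 166]
230 408 [0.477 0.186 0.139] 0.024 [179 174 167]
231 408 [0.477 0.186 0.137] 0.023 [177 172 163]
232 407 [0.478 0.188 0.134] 0.025 [174 170 162]
232 408 [0.476 0.187 0.135] 0.024 [179 174 166]
233 407 [0.477 0.189 0.133] 0.026 [177 172 165]
233 408 [0.475 0.188 0.133] 0.025 [178 175 166]
```

View pics/c6.png

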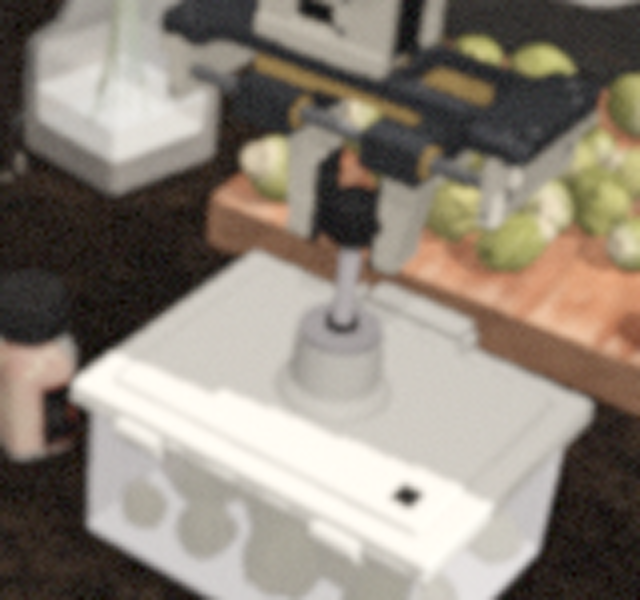

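The dark ring shows as a thin band at about (342,322) in the crop, z 0.150 to 0.155, just above the collar. The knob top is at 0.227 and the pull reads 9 N, which both match a draw of 0.040 m; lid and clamp are closed. I'll hold briefly and hand in.

Call:
{"op": "drive_effector", "data": {
  "motion": [
    [[0,0,0,0,0,0],[0,0,0,0,0,0],[0,0,0,0,0,0],[0,0,0,0,0,0],[0,0,0,0,0,0]]
  ]
}}

```text
time_s: 11.87
tcp_pos: [0.4747, 0.1655, 0.198]
eef_rot: [180.0, 0.0, -93.6]
contact_force: [6.4, 1.6, -10.0]
gripper_width: 0.0304
gripper_force: 40.0
```

```bash
python3 -c "
from h import *
st();print(r.close_job())"
```

```text
11.8667 [0.4747 0.1655 0.198 ] [180.    0.  -93.6] F [  6.4   1.6 -10. ] q [ 42.   5. -23.  -0. -61. -45.]
the job is handed in; nothing more can be done
None
```

The lid is shut, the clamp is down, and the gripper is holding the pump knob about 40 mm up with the ring just clear of the collar; I handed the job in at 11.9 s, with no verdict returned, and nothing touched the lemon, cheese or jar, though I didn't re-measure their positions.

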